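# Slide the long ceramic plate off the drying block and onto the balance

## Task

Two thin ceramic sample plates lie in the lanes of the drying block. Slide the longer one flat along its lane until it sticks out over the block's open edge, take it there by its sides, lift it clear and lay it flat and centred on the pan of the balance, then let go. Ceramic cracks easily: press and set down gently, and leave the short plate and the other things where they are.

Things in the scene. Friction and masses are not known exactly. Their poses are not given: they have to be found in the camera images.
- block: Fixed dark metal block on levelling feet, standing 0 to 15 mm high; 158 (x) x 132 (y) mm. Origin on its axis, 60 mm below the top face; x along the lanes, from the open edge (x=-79 mm, robot side, free air below) to a back stop (inner face x=+71, 14 mm high). Two lanes 55 mm wide, centred on y=+32.5 and -32.5, between rails 5 mm high, so fingers fit beside a plate only where it sticks out.
- edge (a point): Middle of the block's open edge, at the height of its top face (60 to 75 mm above the table); axes as the block's.
- long_plate: White ceramic plate, 130 x 50 x 3 mm, about 47 g, loose, flat in either lane. Origin: centre of underside, x along its length, z up. Starts wholly on the block, 2 to 8 mm from the back stop (no room for a finger behind). It slides when a fingertip pressing with 4 to 10 N drags it; over 40 N against the block cracks it.
- short_plate: White ceramic plate, 100 x 50 x 3 mm, loose, lying in the other lane; to be left there. Origin at the centre of its underside, x along its length.
- balance: Fixed white laboratory balance, housing 210 (x) x 170 (y) mm, its top 45 mm above the table. Origin at the centre of its underside; display towards -x, pan at x = +30 mm.
- pan_top (a point): Centre of the upper face of the balance's round steel pan: diameter 72 mm, 4 mm thick, on a stem 20 mm thick, 85 mm above the table and 40 mm above the housing. It is rigid; axes as the balance's. More than 30 N between plate and pan cracks the plate.
- pan: The pan itself (fixed on the balance); its origin is the same point as pan_top.
- dropper_bottle: Small amber bottle, 40 mm diameter, 85 mm high, loose bystander on the table; origin at the centre of its underside.
- sample_jar: Glass jar with red lid, 60 mm diameter, 75 mm high, loose bystander on the table; origin at the centre of its underside.
- weight: Brass knobbed weight, 32 mm diameter, 47 mm high, 200 g, loose bystander on the table; origin at the centre of its underside.
Things that resemble listed ones, but are neither listed nor needed, are in the scene too. What is shaped like the long_plate but blue or pink is not meant.

How it is judged:
On the way, in this order (a step that is already met when the one before it is completed fails the run):
1. the long plate, still lying flat on the block, sticks out at least 15 mm over the open edge (x of long_plate in the frame of edge between 0 and 0.05 m and contact force between long_plate and block above 0.1 N and angle between long_plate's own z axis and vertical below 0.06 rad), for 0.2 s.
2. the long plate is held by the fingers and lifted at least 20 mm clear of the block (z of long_plate in the frame of edge above 0.02 m and contact force between long_plate and the fingers above 1 N and not (contact force between long_plate and block above 0.01 N)), for 0.1 s.
At the end, for the whole second after the job is handed in: The long plate lies flat (within 0.06 rad) and at rest on the balance's pan, its centre within 15 mm of the pan's centre, let go; the short plate still lies in its lane within 15 mm of its start (horizontal distance between long_plate and pan_top below 0.015 m and z of long_plate in the frame of pan_top between -0.003 and 0.004 m and angle between long_plate's own z axis and vertical below 0.06 rad and contact force between long_plate and pan above 0.1 N and linear speed of long_plate below 0.02 m/s and distance of short_plate from where it was at the start of the episode below 0.015 m); the robot touches nothing.
It fails at once if the long plate is pressed against the block with more than 40 N (contact force between long_plate and block above 40 N).
It fails at once if the long plate is pressed or dropped on the pan with more than 30 N (contact force between long_plate and pan above 30 N).
It fails at once if the long plate falls to the table or the balance housing (height (world z) of long_plate below 0.05 m).
It fails at once if the short plate is shifted by more than 15 mm (distance of short_plate from where it was at the start of the episode above 0.015 m).
It fails at once if a bystander is shifted by more than 30 mm (distance of any of dropper_bottle, sample_jar, weight from where it was at the start of the episode above 0.03 m).
It also fails if it takes over 48 s, if anything falls off the work surface, if the arm or the gripper's body presses on something with over 40 N, if the wrist force passes 120 N, or if a joint passes its speed limit or range.

## Robot

A 6-joint arm with a two-finger parallel gripper is mounted at the origin on the work surface. World frame = base frame: x ahead of the robot, y to its left, z up, the work surface at z = 0. Lengths are in m, angles in rad, forces in N, time in s.
With the tool pointing down it reaches from about 0.35 to 0.875 m from the base axis. Payload 4.2 kg.
Tool frame: the origin (TCP) lies at the very end of the fingers, on their centre line; the grasp point (between the pads) lies 19 mm behind it (bot.grip_depth is the distance from the TCP to the grasp point, in m); z points along the fingers, y is the direction in which the jaws open and shut (so a half turn about z gives the same grasp; the last joint's range is limited). The gripper opens to 85 mm and grips with 20 to 120 N. Pads are 22 mm wide; open, the fingers measure 114 mm over their backs; the gripper's body (76 mm by 85 mm) begins 54 mm behind the grasp point. The pads swing forward as they close: fully open they stand 13 mm farther back than shut.
Start: joints at [1.459, 0.385, 0.008, 0, -1.194, -0.259], TCP at [0.226, 0.583, 0.21] pointing down, gripper open.
Joint ranges: [-3.14, 3.14], [-1.21, 2.06], [-1.07, 1.41], [-3.16, 2.05], [-2.99, -0.16], [-3.1, 3.1]. Speed limits (rad/s): [2.79, 2.79, 3.14, 3.14, 3.14, 3.14].

## Interface

Orientations are given as a unit quaternion [w, x, y, z].
In Python, from workcell import observe, imaging, close_job, spotter, bot gives the robot as it stands.
- The arm moves only by the tool carry_out, never from a script. Its argument "series" is a list of rows, each a list of 5 numbers: the shift along the tool's x, y, z in mm, then the turn about the tool's z in rad, then the finger opening in mm, from 0 to 85.4. A call has exactly 10 rows; each row is the pose to reach, as a shift and turn from the pose commanded when the call began, along the tool's axes at that moment; what a row does not reach only later rows make up. A row lasts 1/10 s, in which the tool goes at most 50 mm and 8.59 degrees, less where a joint would pass 70% of its speed; a pose out of reach is approached as far as the arm can. A call with a gripper value outside its range is refused whole. The fingers move at their own pace and stop on an object; the grip force is fixed at half the most. Time passes only in rows, so rows that repeat a pose let the fingers close, or fill a call up. It gives the time, the measured TCP pose, the force and the opening at its end, in the units of the state.
- observe(): the state, without advancing time (a new reading comes with each control period).
- imaging.get_image(name): name is "side" or "top"; returns a dict with "img" (480x640x3 uint8, blue, green, red), "vertical_fov" (degrees; the focal length in pixels is half the picture's height over the tangent of half this angle, whatever the lens; pixels are square), "cx", "cy" (the principal point, pixels), "world_from_camera" (4x4, takes a point from camera to world coordinates). Camera axes: x right, y down, z forward; pixel columns grow to the right and rows downward; lengths in m; the calibration is good to about 2 mm. A picture is of the moment at which its call begins. There is no depth.
- close_job(): hands the job in, once; it reports no verdict.
Trained networks look in the newest picture that a camera, given by its name, has taken for a name from the list of things; names that differ only in an ending like _2 or _b are one class to them, and where a whole thing is asked for, a point or a joint stands for the part that bears it (a point fixed in the world has none). Each returns a list of dicts, best first, with "confidence" (0 to 1); they miss things now and then, are a little off and sometimes report something else, mostly with a low value. They report only what shows in the picture. A call takes as long as a camera call. They do not tell look-alikes from the thing itself.
- spotter.search_frame(camera, query): "point" ([column, row] in pixels, amid what is visible of it).
- spotter.masks_of(camera, query): "region" (480x640 bool, what is visible of it) and "point" ([column, row] in pixels, amid what is visible of it).
The state is a dict: "clock": time; "q": joint angles; "joint_vel": joint speeds; "effort": joint torques, N m; "eef_pos": TCP position; "tool_rot": TCP orientation; "contact_force": force on the tool from outside, world axes, zero at the start; "moment": the same for the moment, N m; "finger_gap": finger opening in m.
Only numpy, scipy, OpenCV 4.12 (cv2) and the standard library are available. Lean on these libraries where they do the work, as an engineer would, in place of code of your own. Each camera call takes 0.05 s, during which the arm holds its last target. There are 200 camera calls.

## Working session

There is one attempt and no reset: what is moved stays moved. The work goes in short steps, Python scripts to look and compute and a tool call to move; the robot and the scene stay as the last step left them, time stands still between calls to the robot, and variables do not carry over. Pictures are saved under pics/ and viewed, about 8 in all and at most 12, crops included, and the job is handed in when it is done.

Besides the shell and the picture viewer there is one more tool, called after ">>>" as a command line: name --pt "numbers of a row" for each row, then --argument value for the rest. carry_out: Moves the arm, as the interface text tells. Its arguments: {"type":"object","properties":{"series":{"type":"array"}},"required":["series"]}

```bash
mkdir -p pics; cat > h.py <<'E'
import numpy as np, cv2
from workcell import observe, imaging, close_job, spotter, bot
def cam(n):
    d=imaging.get_image(n); f=240/np.tan(np.radians(d["vertical_fov"])/2)
    d["K"]=np.array([[f,0,d["cx"]],[0,f,d["cy"]],[0,0,1]]); d["T"]=np.array(d["world_from_camera"]); return d
def onplane(d,px,z):
    px=np.atleast_2d(px).astype(float)
    r=np.c_[px,np.ones(len(px))]@np.linalg.inv(d["K"]).T@d["T"][:3,:3].T
    o=d["T"][:3,3]; return o+r*((z-o[2])/r[:,2:])
def proj(d,P):
    P=np.atleast_2d(P); c=(P-d["T"][:3,3])@d["T"][:3,:3]; u=c@d["K"].T; return u[:,:2]/u[:,2:]
E
python3 - <<'E'
from h import *
for n in("top","side"):
    d=cam(n); cv2.imwrite(f"pics/{n}0.png",d["img"]); print(n,d["T"].round(3).tolist(),d["vertical_fov"])
    for q in("long_plate","short_plate","block","balance","pan","dropper_bottle","sample_jar","weight"):
        print(q,[(round(m["confidence"],2),np.round(m["point"]).tolist(),int(m["region"].sum())) for m in spotter.masks_of(n,q)])
s=observe();print({k:np.round(v,3).tolist() for k,v in s.items()}, bot.grip_depth)
E
```

```text
top [[0.036, -0.979, 0.198, 0.313], [-0.999, -0.037, 0.002, -0.013], [0.005, -0.198, -0.98, 1.22], [0.0, 0.0, 0.0, 1.0]] 48.76474973020064
long_plate [(0.83, [187.0, 153.0], 1161), (0.59, [174.0, 224.0], 1092), (0.58, [227.0, 218.0], 1193), (0.58, [214.0, 368.0], 1333)]
short_plate [(0.9, [260.0, 223.0], 945)]
block [(0.73, [244.0, 229.0], 2139)]
balance [(0.92, [394.0, 237.0], 6751)]
pan [(0.69, [396.0, 221.0], 819)]
dropper_bottle [(0.62, [146.0, 276.0], 373), (0.6, [246.0, 227.0], 2322)]
sample_jar [(0.85, [505.0, 295.0], 792)]
weight [(0.54, [319.0, 139.0], 171), (0.4, [395.0, 219.0], 827)]
side [[0.905, -0.225, 0.36, 0.114], [-0.425, -0.469, 0.774, -0.872], [-0.005, -0.854, -0.52, 0.666], [0.0, 0.0, 0.0, 1.0]] 48.43035642226606
long_plate [(0.84, [301.0, 195.0], 441), (0.65, [172.0, 245.0], 684), (0.59, [283.0, 190.0], 173), (0.55, [346.0, 185.0], 265)]
short_plate [(0.76, [316.0, 206.0], 439), (0.59, [393.0, 271.0], 755), (0.38, [385.0, 405.0], 2199)]
block [(0.62, [312.0, 214.0], 2530)]
balance [(0.79, [378.0, 299.0], 7393)]
pan [(0.67, [393.0, 269.0], 775)]
dropper_bottle [(0.65, [232.0, 186.0], 426)]
sample_jar [(0.89, [386.0, 405.0], 2193), (0.53, [312.0, 215.0], 2535)]
weight [(0.75, [422.0, 229.0], 230)]
{'clock': 0.9, 'q': [1.459, 0.385, 0.008, 0.0, -1.194, -0.259], 'joint_vel': [0.001, 0.001, 0.001, 0.001, -0.0, -0.001], 'effort': [-0.001, -39.208, 18.861, 4.191, -0.0, 0.0], 'eef_pos': [0.226, 0.583, 0.21], 'tool_rot': [-0.0, 0.983, -0.184, 0.0], 'contact_force': [0.117, -0.366, 0.571], 'moment': [-0.022, 0.008, -0.0], 'finger_gap': 0.085} 0.0187
```

View pics/top0.png

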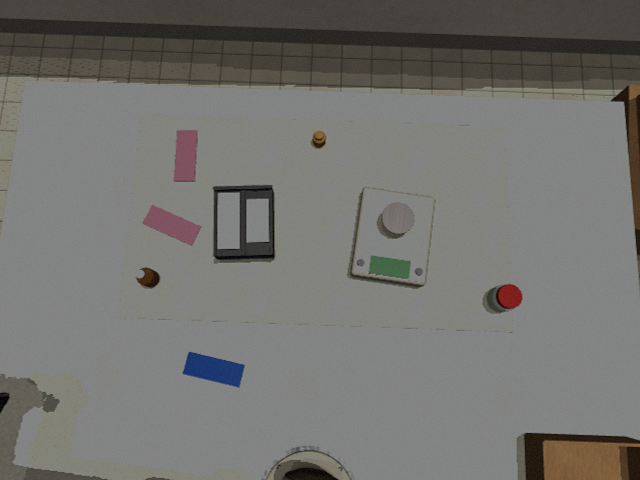

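View pics/side0.png

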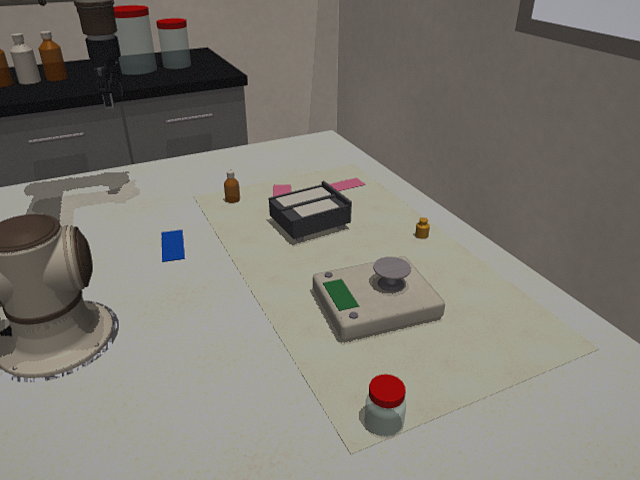

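The top view shows five plate-like things: pink at (186,155), pink at (172,225), blue at (214,369), and white plates on the block at (228,220) and (258,221). The long plate is the white one at (228,220): it is longer than the other and lies in the left lane. Next I'll measure and check it in an enlarged crop.

```bash
cat > m.py <<'E'
from h import *
from scipy.optimize import least_squares
D={};C={}
def quad(mask):
    c=max(cv2.findContours(mask.astype(np.uint8),0,2)[0],key=cv2.contourArea)
    return cv2.minAreaRect(c)
for n in("top","side"):
    d=D[n]=cam(n); g=cv2.cvtColor(d["img"],cv2.COLOR_BGR2GRAY)
    B=max((m for m in spotter.masks_of(n,"block")),key=lambda m:m["confidence"])["region"]
    c=np.vstack(cv2.findContours(B.astype(np.uint8),0,2)[0]); hull=np.zeros(g.shape,np.uint8); cv2.fillPoly(hull,[cv2.convexHull(c)],1)
    hsv=cv2.cvtColor(d["img"],cv2.COLOR_BGR2HSV)
    w=((cv2.erode(hull,np.ones((3,3)))>0)&(g>120)&(hsv[...,1]<60)).astype(np.uint8)
    k,l,st,ce=cv2.connectedComponentsWithStats(w)
    o=np.argsort(-st[1:,4])[:2]+1; C[n]=[(ce[i],st[i,4],l==i) for i in o]
    print(n,[(ce[i].round(1).tolist(),int(st[i,4])) for i in o])
    x,y=np.array(quad(B)[0]).astype(int); s=5
    cr=d["img"][y-55:y+55,x-75:x+75]; cv2.imwrite(f"pics/{n}_crop.png",cv2.resize(cr,None,fx=s,fy=s,interpolation=2)); print("crop origin",x-75,y-55)
    for nm in("balance","pan"):
        m=spotter.masks_of(n,nm)[0]["region"]; C[n].append((np.argwhere(m)[:,::-1].mean(0),m.sum(),m))
def tri(a,b):
    f=lambda P:np.r_[proj(D["top"],P)[0]-a,proj(D["side"],P)[0]-b]
    r=least_squares(f,[.5,.1,.06]); return r.x.round(4),r.fun.round(2)
print("long",tri(C["top"][0][0],C["side"][0][0]));print("short",tri(C["top"][1][0],C["side"][1][0]))
print("pan (z~.085)",tri(C["top"][3][0],C["side"][3][0]))
for z in(.063,.07,.078):
    for i,nm in((0,"long"),(1,"short")):
        b=onplane(D["top"],cv2.boxPoints(quad(C["top"][i][2])),z)[:,:2]; e=np.diff(b,axis=0)
        print(z,nm,b.mean(0).round(4),"sides",np.linalg.norm(e,axis=1).round(4),"ang",np.degrees(np.arctan2(e[:,1],e[:,0])).round(1))
for n in D:
    print(n,"pan",onplane(D[n],np.array(cv2.minAreaRect(np.argwhere(C[n][3][2])[:,::-1].astype(np.int32))[0]),.085).round(4), onplane(D[n],C[n][3][0],.085).round(4))
b=onplane(D["top"],cv2.boxPoints(quad(C["top"][2][2])),.045)[:,:2];e=np.diff(b,axis=0);print("balance",b.mean(0),np.linalg.norm(e,axis=1).round(3),np.degrees(np.arctan2(e[:,1],e[:,0])).round(1))
E
python3 m.py; cd pics; python3 -c "
import cv2,numpy as np
a,b=[cv2.imread(f+'_crop.png')[:, :] for f in('top','side')]
cv2.imwrite('both_crop.png',cv2.resize(np.vstack([a,b]),(0,0),fx=.54,fy=.54,interpolation=3))"
```

```text
top [([228.0, 220.5], 1168), ([257.0, 220.1], 896)]
crop origin 168 166
side [([302.8, 196.3], 473), ([315.2, 207.3], 414)]
crop origin 236 156
long (array([0.5883, 0.2018, 0.0654]), array([ 0.05, -0.13, -0.15,  0.03]))
short (array([0.5916, 0.137 , 0.0653]), array([ 0.03, -0.07, -0.08,  0.02]))
pan (z~.085) (array([ 0.6041, -0.176 ,  0.0824]), array([ 0.04, -0.08, -0.07,  0.02]))
0.063 long [0.5893 0.2024] sides [0.0453 0.1271 0.0444] ang [ -87.8 -176.1   92.1]
0.063 short [0.5926 0.1374] sides [0.0971 0.0453 0.0971] ang [   3.7  -87.8 -176.7]
0.07 long [0.5876 0.2011] sides [0.0451 0.1264 0.0441] ang [ -87.8 -176.1   92.1]
0.07 short [0.5909 0.1365] sides [0.0965 0.045  0.0965] ang [   3.7  -87.8 -176.7]
0.078 long [0.5857 0.1996] sides [0.0448 0.1255 0.0438] ang [ -87.8 -176.1   92.1]
0.078 short [0.589  0.1355] sides [0.0958 0.0447 0.0958] ang [   3.7  -87.8 -176.7]
top pan [[ 0.6031 -0.1761  0.085 ]] [[ 0.6032 -0.1756  0.085 ]]
side pan [[ 0.6042 -0.1761  0.085 ]] [[ 0.6021 -0.1792  0.085 ]]
balance [ 0.57150999 -0.17253322] [0.215 0.178 0.215] [ -6.2 -95.9 172.2]
```

View pics/both_crop.png

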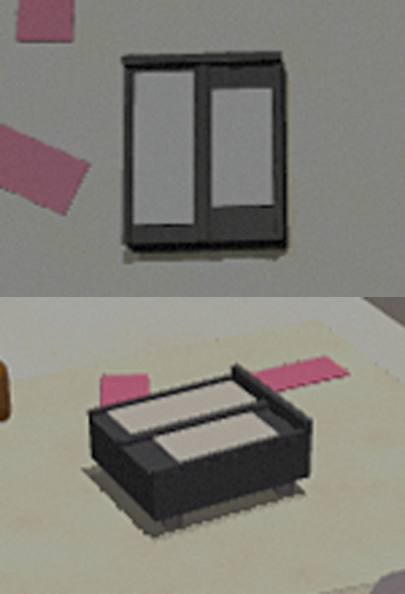

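The crop confirms it: the longer white plate is in the left (+y) lane, almost touching the back stop, and the shorter one is in the right lane. Next I'll refine the yaw and work out the shift.

```bash
cat >> h.py <<'E'
def shift(target,head):
    "tool-axes shift (mm) and turn to reach world target with tool x heading 'head'"
    s=observe(); w,x,y,z=s["tool_rot"]; from scipy.spatial.transform import Rotation as R
    M=R.from_quat([x,y,z,w]).as_matrix(); h=np.arctan2(M[1,0],M[0,0])
    print("eef",s["eef_pos"],"head",round(h,4),"tilt",M[:,2].round(4),"F",np.round(s["contact_force"],2),"t",s["clock"])
    print("shift",(1e3*M.T@(np.array(target)-s["eef_pos"])).round(1),"turn",round(-(head-h),4))
E
cat > m2.py <<'E'
from m import *
for i,nm in((0,"long"),(1,"short")):
    for n in D:
        P=onplane(D[n],np.argwhere(C[n][i][2])[:,::-1],.066)[:,:2]; w,v=np.linalg.eigh(np.cov(P.T)); a=v[:,1]; a=a*np.sign(a[0])
        print(nm,n,P.mean(0).round(4),"yaw",round(np.arctan2(a[1],a[0]),4),"len",np.sqrt(12*w[::-1]).round(4))
P=onplane(D["top"],np.argwhere(C["top"][2][2])[:,::-1],.045)[:,:2]; w,v=np.linalg.eigh(np.cov(P.T)); print("balance axis",np.arctan2(*(v[::-1,1]*np.sign(v[0,1]))))
for nm,z in(("dropper_bottle",.06),("sample_jar",.075),("weight",.04)): print(nm,onplane(D["top"],spotter.search_frame("top",nm)[0]["point"],z).round(3))
shift([.603,.203,.15],.06)
E
python3 m2.py | tail -10
```

```text
long top [0.5878 0.2017] yaw 0.0712 len [0.1287 0.0467]
long side [ 0.5542 -0.2141] yaw -0.534 len [0.1981 0.1691]
short top [0.5913 0.1369] yaw 0.0591 len [0.0983 0.047 ]
short side [ 0.5874 -0.1452] yaw nan len [nan nan]
balance axis -0.1225967024056938
dropper_bottle [[0.458 0.37  0.06 ]]
sample_jar [[ 0.438 -0.412  0.075]]
weight [[0.796 0.003 0.04 ]]
eef [0.22644064 0.58251585 0.20970952] head -0.3709 tilt [ 0. -0. -1.] F [-0.38 -0.43  0.28] t 1.85
shift [488.5 217.2  59.7] turn -0.4309m2.py:4: RuntimeWarning: Degrees of freedom <= 0 for slice
  P=onplane(D[n],np.argwhere(C[n][i][2])[:,::-1],.066)[:,:2]; w,v=np.linalg.eigh(np.cov(P.T)); a=v[:,1]; a=a*np.sign(a[0])
  c *= np.true_divide(1, fact)
  c *= np.true_divide(1, fact)
```

>>> carry_out --pt "15 6 0 -0.03 60" --pt "50 22 0 -0.08 30" --pt "95 42 0 -0.13 0" --pt "140 62 0 -0.18 0" --pt "185 82 0 -0.23 0" --pt "230 102 0 -0.28 0" --pt "275 122 0 -0.33 0" --pt "320 142 0 -0.38 0" --pt "365 162 0 -0.436 0" --pt "405 180 0 -0.436 0"

```text
clock: 2.85
eef_pos: [0.5401, 0.2662, 0.2099]
tool_rot: [-0.0, 0.999, 0.033, 0.0]
contact_force: [0.7, 1.0, 0.2]
finger_gap: 0.0002
```

```bash
python3 -c "
from h import *
shift([.603,.203,.08],.065)"
```

```text
eef [0.54011469 0.26615048 0.20993844] head 0.0656 tilt [ 4.e-04  2.e-04 -1.e+00] F [0.67 0.99 0.18] t 2.85
shift [ 58.5  67.2 130. ] turn 0.0006
```

>>> carry_out --pt "15 17 10 0 0" --pt "35 40 25 0 0" --pt "50 57 45 0 0" --pt "58 67 65 0 0" --pt "59 68 85 0 0" --pt "59 68 100 0 0" --pt "59 68 112 0 0" --pt "59 68 121 0 0" --pt "59 68 126 0 0" --pt "59 68 129 0 0"

```text
clock: 3.85
eef_pos: [0.6021, 0.2042, 0.0807]
tool_rot: [-0.0, 0.999, 0.033, 0.0]
contact_force: [-0.2, 0.5, 1.0]
finger_gap: -0.0
```

>>> carry_out --pt "0 0 1 0 0" --pt "0 0 2 0 0" --pt "0 0 3 0 0" --pt "0 0 4 0 0" --pt "0 0 5 0 0" --pt "0 0 6 0 0" --pt "0 0 7 0 0" --pt "0 0 7.5 0 0" --pt "0 0 8 0 0" --pt "0 0 8 0 0"

```text
clock: 4.85
eef_pos: [0.602, 0.204, 0.0726]
tool_rot: [0.0, 0.999, 0.033, -0.0]
contact_force: [-0.6, -0.9, -0.6]
finger_gap: 0.0
```

>>> carry_out --pt "0 0 0.5 0 0" --pt "0 0 1 0 0" --pt "0 0 1.5 0 0" --pt "0 0 2 0 0" --pt "0 0 2.4 0 0" --pt "0 0 2.8 0 0" --pt "0 0 3.2 0 0" --pt "0 0 3.6 0 0" --pt "0 0 4 0 0" --pt "0 0 4 0 0"

```text
clock: 5.85
eef_pos: [0.602, 0.2039, 0.0686]
tool_rot: [0.0, 0.999, 0.033, -0.0]
contact_force: [0.4, -0.2, -0.5]
finger_gap: 0.0003
```

```bash
python3 -c "
from h import *
d=cam('side'); cv2.imwrite('pics/s2.png',cv2.resize(d['img'][140:260,230:390],None,fx=5,fy=5,interpolation=2)); print(observe()['eef_pos'],observe()['contact_force'])"
```

```text
[0.60199707 0.20397141 0.06869466] [-0.53999157  0.29409485 -0.02268594]
```

View pics/s2.png

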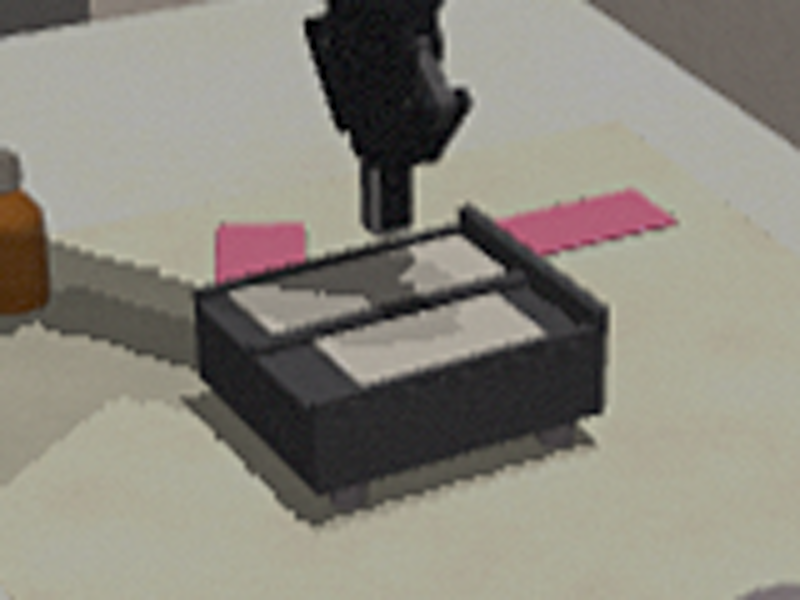

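```bash
python3 -c "
from h import *
d=cam('side'); t=cam('top'); cv2.imwrite('pics/t2.png',cv2.resize(t['img'][160:280,180:300],None,fx=5,fy=5,interpolation=2))
e=observe()['eef_pos']
for P in(e,[.588,.202,.066],[.602,.204,.09]): print(((proj(d,P)-[230,140])*5).round(),((proj(t,P)-[180,160])*5).round())"
```

```text
[[386. 268.]] [[236. 270.]]
[[362. 280.]] [[240. 302.]]
[[386. 229.]] [[228. 258.]]
```

View pics/t2.png

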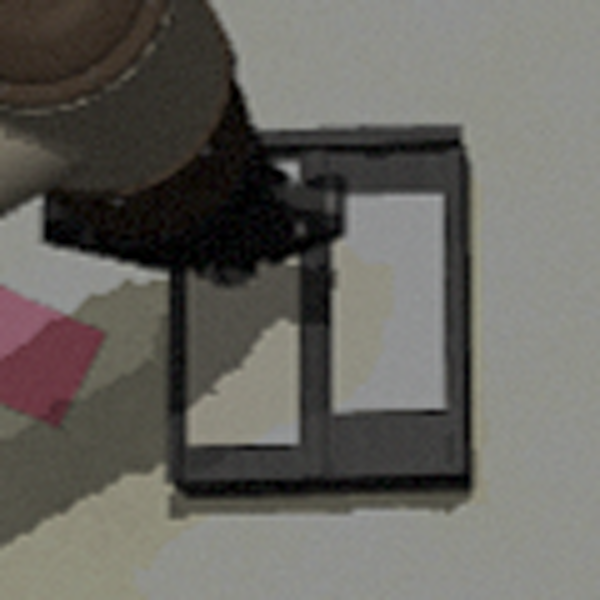

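In the side crop, the fingertip ends at about (388,232). The reported TCP projects to (386,268), so the tip looks about 20 mm higher than reported. I'll go down in small steps and find contact by force.

>>> carry_out --pt "0 0 0.3 0 0" --pt "0 0 0.6 0 0" --pt "0 0 0.9 0 0" --pt "0 0 1.2 0 0" --pt "0 0 1.5 0 0" --pt "0 0 1.8 0 0" --pt "0 0 2.1 0 0" --pt "0 0 2.4 0 0" --pt "0 0 2.5 0 0" --pt "0 0 2.5 0 0"

```text
clock: 7.0
eef_pos: [0.602, 0.204, 0.0662]
tool_rot: [0.0, 0.999, 0.033, 0.0]
contact_force: [0.1, 0.1, -0.1]
finger_gap: -0.0002
```

```bash
python3 -c "
from h import *
d=cam('side'); cv2.imwrite('pics/s3.png',cv2.resize(d['img'][130:230,240:370],None,fx=6,fy=6,interpolation=2));P=(proj(d,observe()['eef_pos'])-[240,130])*6;print(P, observe()['contact_force'])"
```

```text
[[403.81873456 387.1166354 ]] [-0.21991223 -0.07922963  0.77563187]
```

View pics/s3.png

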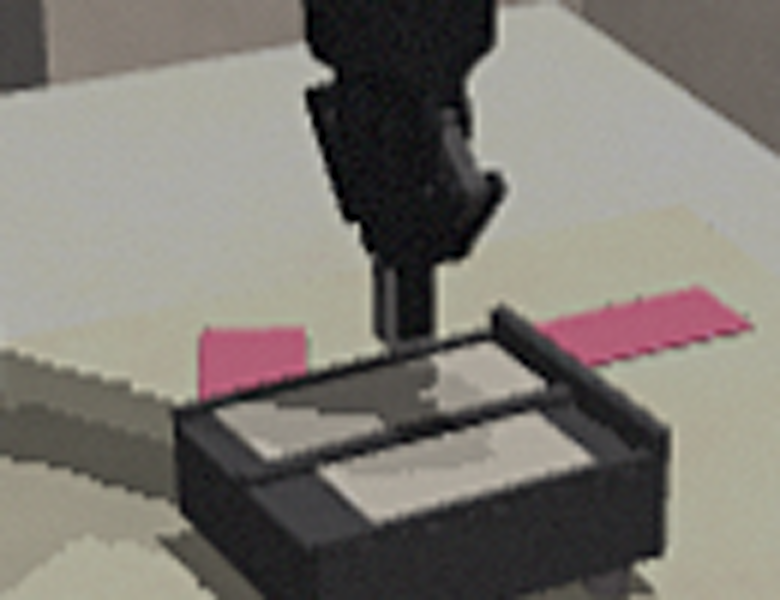

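>>> carry_out --pt "0 0 0.3 0 0" --pt "0 0 0.6 0 0" --pt "0 0 0.9 0 0" --pt "0 0 1.2 0 0" --pt "0 0 1.5 0 0" --pt "0 0 1.8 0 0" --pt "0 0 2.1 0 0" --pt "0 0 2.4 0 0" --pt "0 0 2.5 0 0" --pt "0 0 2.5 0 0"

```text
clock: 8.05
eef_pos: [0.602, 0.204, 0.0637]
tool_rot: [0.0, 0.999, 0.033, -0.0]
contact_force: [-0.9, -0.3, -0.6]
finger_gap: -0.0
```

>>> carry_out --pt "0 0 0.6 0 0" --pt "0 0 1.2 0 0" --pt "0 0 1.8 0 0" --pt "0 0 2.4 0 0" --pt "0 0 3.0 0 0" --pt "0 0 3.5 0 0" --pt "0 0 4 0 0" --pt "0 0 4.5 0 0" --pt "0 0 5 0 0" --pt "0 0 5 0 0"

```text
clock: 9.05
eef_pos: [0.6019, 0.2039, 0.0586]
tool_rot: [0.0, 0.999, 0.033, -0.0]
contact_force: [-0.6, -0.2, -0.4]
finger_gap: -0.0002
```

```bash
python3 -c "
from h import *
d=cam('side'); a=cv2.resize(d['img'][150:230,250:350],None,fx=6,fy=6,interpolation=2);P=(proj(d,observe()['eef_pos'])-[250,150])*6;print(P, observe()['contact_force'])
t=cam('top'); b=cv2.resize(t['img'][170:270,200:285],None,fx=6,fy=6,interpolation=2)[:480];print((proj(t,observe()['eef_pos'])-[200,170])*6)
cv2.imwrite('pics/s4.png',cv2.resize(np.hstack([a,b[:480]]),None,fx=.7,fy=.7,interpolation=3))"
```

```text
[[343.95085822 283.55415452]] [-0.46453761  0.50444641 -0.23775255]
[[168.17917983 270.90930019]]
```

View pics/s4.png

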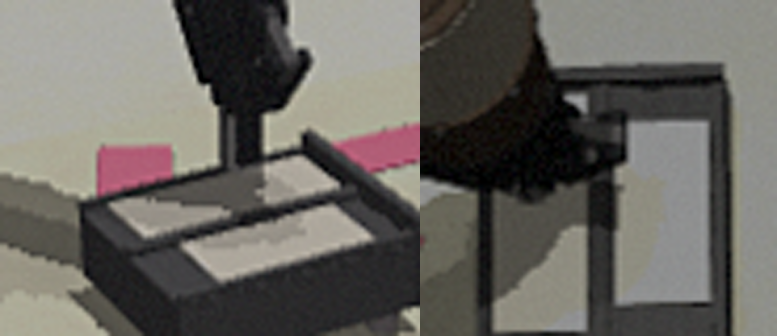

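>>> carry_out --pt "0 0 0.7 0 0" --pt "0 0 1.4 0 0" --pt "0 0 2.1 0 0" --pt "0 0 2.8 0 0" --pt "0 0 3.5 0 0" --pt "0 0 4.2 0 0" --pt "0 0 4.8 0 0" --pt "0 0 5.4 0 0" --pt "0 0 6 0 0" --pt "0 0 6 0 0"

```text
clock: 10.15
eef_pos: [0.6019, 0.204, 0.0526]
tool_rot: [0.0, 0.999, 0.033, -0.0]
contact_force: [-0.2, 0.9, 0.1]
finger_gap: 0.0
```

>>> carry_out --pt "0 0 0.3 0 0" --pt "0 0 0.6 0 0" --pt "0 0 0.9 0 0" --pt "0 0 1.2 0 0" --pt "0 0 1.5 0 0" --pt "0 0 1.8 0 0" --pt "0 0 2 0 0" --pt "0 0 2 0 0" --pt "0 0 2 0 0" --pt "0 0 2 0 0"

```text
clock: 11.15
eef_pos: [0.602, 0.204, 0.0507]
tool_rot: [0.0, 0.999, 0.033, 0.0]
contact_force: [-0.6, 0.1, -0.6]
finger_gap: -0.0
```

>>> carry_out --pt "0 0 0.3 0 0" --pt "0 0 0.6 0 0" --pt "0 0 0.9 0 0" --pt "0 0 1.2 0 0" --pt "0 0 1.5 0 0" --pt "0 0 1.5 0 0" --pt "0 0 1.5 0 0" --pt "0 0 1.5 0 0" --pt "0 0 1.5 0 0" --pt "0 0 1.5 0 0"

```text
clock: 12.15
eef_pos: [0.602, 0.204, 0.0492]
tool_rot: [-0.0, 0.999, 0.033, 0.0]
contact_force: [-0.1, -0.1, 0.8]
finger_gap: -0.0
```

```bash
python3 -c "
from h import *
d=cam('side'); a=cv2.resize(d['img'][160:220,260:350],None,fx=8,fy=8,interpolation=2);P=(proj(d,observe()['eef_pos'])-[260,160])*8;print(P, observe()['contact_force'])
cv2.imwrite('pics/s5.png',np.clip(a.astype(float)*1.8,0,255).astype(np.uint8))"
```

```text
[[379.0556079  324.97564695]] [-0.47994818  0.55972857 -1.28861993]
```

View pics/s5.png

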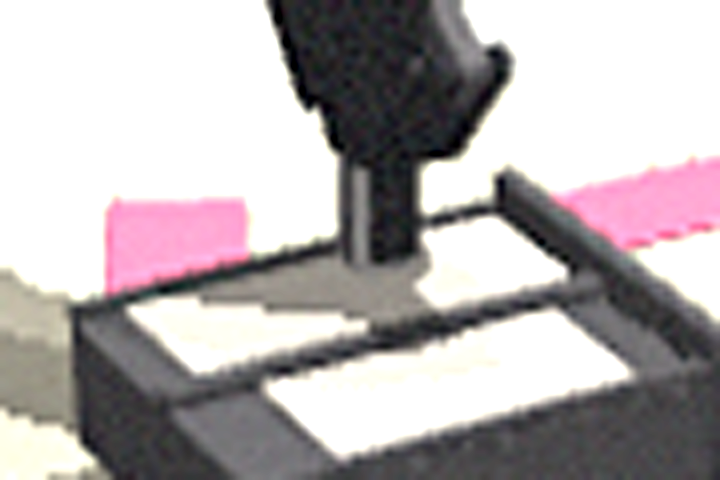

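>>> carry_out --pt "0 0 0.2 0 0" --pt "0 0 0.4 0 0" --pt "0 0 0.6 0 0" --pt "0 0 0.8 0 0" --pt "0 0 1.0 0 0" --pt "0 0 1.2 0 0" --pt "0 0 1.4 0 0" --pt "0 0 1.5 0 0" --pt "0 0 1.5 0 0" --pt "0 0 1.5 0 0"

```text
clock: 13.2
eef_pos: [0.602, 0.204, 0.0477]
tool_rot: [0.0, 0.999, 0.033, 0.0]
contact_force: [0.2, -0.2, 0.8]
finger_gap: 0.0003
```

>>> carry_out --pt "0 0 0.2 0 0" --pt "0 0 0.4 0 0" --pt "0 0 0.6 0 0" --pt "0 0 0.8 0 0" --pt "0 0 1.0 0 0" --pt "0 0 1.0 0 0" --pt "0 0 1.0 0 0" --pt "0 0 1.0 0 0" --pt "0 0 1.0 0 0" --pt "0 0 1.0 0 0"

```text
clock: 14.2
eef_pos: [0.602, 0.204, 0.0467]
tool_rot: [-0.0, 0.999, 0.033, 0.0]
contact_force: [-0.2, 0.6, -0.0]
finger_gap: -0.0001
```

>>> carry_out --pt "0 0 0.2 0 0" --pt "0 0 0.4 0 0" --pt "0 0 0.6 0 0" --pt "0 0 0.8 0 0" --pt "0 0 1.0 0 0" --pt "0 0 1.2 0 0" --pt "0 0 1.2 0 0" --pt "0 0 1.2 0 0" --pt "0 0 1.2 0 0" --pt "0 0 1.2 0 0"

```text
clock: 15.2
eef_pos: [0.602, 0.204, 0.0455]
tool_rot: [-0.0, 0.999, 0.033, 0.0]
contact_force: [0.3, 0.2, -0.8]
finger_gap: 0.0001
```

```bash
python3 -c "
from h import *
s=observe();print(s['eef_pos'],s['contact_force'])
d=cam('side'); a=d['img'][180:205,300:315].astype(int).sum(2); np.set_printoptions(linewidth=200); print(a)"
```

```text
[0.60202337 0.20400731 0.04553601] [ 0.28640275  0.1639952  -0.84006019]
[[516 448 173  95  47  44  54  70  60  63  66  58  75  36  34]
 [514 520 221  96  49  52  72  60  68  61  60  34  42 145 245]
 [514 504 227  91 126 115  84  63  54  39  28  60 246 480 472]
 [507 497 214  98 203 200  88  74  50  43  71  71 284 557 521]
 [512 500 224 108 213 231  72  58  82  55  50  63 282 549 513]
 [503 498 220  86 204 216  80  63  70  50  61  87 282 567 519]
 [506 499 225  96 199 219  74  60  80  83  57  72 208 407 341]
 [516 504 215  81 208 218  79  60  72  65  67  49  96 175  77]
 [538 529 234  86 207 224  80  53  64  82  64  43 136 267 253]
 [402 363 166  86 211 224  88  54  76  69  71  69 245 515 475]
 [183 114 112  96 208 217  75  60  59  78  52  71 209 453 538]
 [ 61 108 162  85 197 234  71  44  55  71  63  45 130 307 492]
 [210 222 207  93 210 215  73  52  63  27  47  52 150 286 453]
 [256 251 195 104 202 221 103  37  48  65 113 119 207 287 455]
 [250 242 233 168 196 216 188 151 195 188 198 200 219 270 450]
 [245 242 240 233 226 220 214 226 239 238 234 277 420 400 448]
 [241 234 252 251 249 240 230 237 240 248 243 256 369 462 451]
 [239 237 234 247 246 245 242 245 243 245 240 235 245 365 473]
 [213 218 212 228 230 240 245 239 247 251 255 258 241 253 324]
 [390 394 395 385 206 230 244 254 259 251 207 200 174 148 112]
 [453 456 463 464 420 397 186 195 169 161 114 116  75  76  88]
 [463 450 357 372 344 305 144 105  81  80  88  94  80  90  84]
 [319 294 212 210 168 148 155 112  85  88  86  96 142 158 264]
 [170 149 153 131 124  92  88  78  80 120 166 195 248 402 427]
 [134 124 102  91 169 242 341 391 397 398 401 396 401 457 445]]
```

```bash
python3 -c "
from h import *
d=cam('side')
for y in(.19,.204,.218,.227):
  for z in (.063,.066): print(y,z,proj(d,[[.591,y,z],[.602,y,z],[.613,y,z]]).round(1).tolist())
m=(spotter.masks_of('side','long_plate'));print([(x['confidence'],x['point']) for x in m])
s=observe();print(s['eef_pos'],s['contact_force'])"
```

```text
0.19 0.063 [[305.6, 198.9], [309.7, 198.0], [313.7, 197.1]]
0.19 0.066 [[305.6, 197.8], [309.7, 196.9], [313.7, 196.0]]
0.204 0.063 [[303.3, 196.6], [307.3, 195.7], [311.3, 194.8]]
0.204 0.066 [[303.2, 195.5], [307.3, 194.6], [311.3, 193.7]]
0.218 0.063 [[301.0, 194.3], [305.0, 193.4], [309.0, 192.5]]
0.218 0.066 [[300.9, 193.2], [305.0, 192.3], [309.0, 191.4]]
0.227 0.063 [[299.5, 192.8], [303.5, 191.9], [307.5, 191.1]]
0.227 0.066 [[299.5, 191.7], [303.5, 190.9], [307.5, 190.0]]
[(0.73, [280.6, 187.5]), (0.6, [299.1, 197.5]), (0.57, [346.0, 187.0]), (0.57, [170.8, 246.6])]
[0.60201856 0.20398814 0.04554454] [ 0.50528384 -0.94652404 -0.01019909]
```

>>> carry_out --pt "0 0 0.2 0 0" --pt "0 0 0.4 0 0" --pt "0 0 0.6 0 0" --pt "0 0 0.8 0 0" --pt "0 0 1.0 0 0" --pt "0 0 1.2 0 0" --pt "0 0 1.2 0 0" --pt "0 0 1.2 0 0" --pt "0 0 1.2 0 0" --pt "0 0 1.2 0 0"

```text
clock: 16.35
eef_pos: [0.602, 0.204, 0.0443]
tool_rot: [0.0, 0.999, 0.033, 0.0]
contact_force: [-0.3, -0.8, -0.2]
finger_gap: 0.0001
```

>>> carry_out --pt "0 0 0.2 0 0" --pt "0 0 0.4 0 0" --pt "0 0 0.6 0 0" --pt "0 0 0.8 0 0" --pt "0 0 1.0 0 0" --pt "0 0 1.2 0 0" --pt "0 0 1.2 0 0" --pt "0 0 1.2 0 0" --pt "0 0 1.2 0 0" --pt "0 0 1.2 0 0"

```text
clock: 17.35
eef_pos: [0.6022, 0.204, 0.0438]
tool_rot: [-0.0, 0.999, 0.033, 0.0]
contact_force: [-2.0, -0.4, 4.4]
finger_gap: 0.0003
```

Contact was found: 4.4 N at a TCP reading of 0.0438, so the real tip is about 22 mm above the reported TCP. I'll press slightly more and drag.

>>> carry_out --pt "0 0 0.3 0 0" --pt "0 0 0.5 0 0" --pt "-3 0 0.5 0 0" --pt "-10 0 0.5 0 0" --pt "-19 0 0.5 0 0" --pt "-29 0 0.5 0 0" --pt "-39 0 0.5 0 0" --pt "-49 0 0.5 0 0" --pt "-55 0 0.5 0 0" --pt "-58 0 0.5 0 0"

```text
clock: 18.35
eef_pos: [0.545, 0.201, 0.0438]
tool_rot: [-0.001, 0.999, 0.033, 0.002]
contact_force: [1.7, 0.1, 5.1]
finger_gap: -0.0004
```

```bash
python3 -c "
from h import *
s=observe();print(s['eef_pos'],s['contact_force'])
t=cam('top'); cv2.imwrite('pics/t6.png',cv2.resize(t['img'][170:280,195:295],None,fx=6,fy=6,interpolation=2)[:600]);
print([(x['confidence'],x['point'],x['region'].sum()) for x in spotter.masks_of('top','long_plate')])
c=np.array([.588,.202]);u=np.array([np.cos(.065),np.sin(.065)])
for m in(0,58): print(m,((proj(t,np.r_[c-u*(65+m)/1e3,.066])-[195,170])*6))
"
```

```text
[0.54496039 0.20097885 0.04381064] [1.72836879 0.06128306 5.14858452]
[(0.97, [185.7, 151.1], np.int64(852)), (0.87, [230.2, 258.7], np.int64(791)), (0.74, [210.4, 368.8], np.int64(1285)), (0.57, [396.2, 215.8], np.int64(837))]
0 [[196.39160464 473.76324508]]
58 [[195.34955996 629.61761146]]
```

View pics/t6.png

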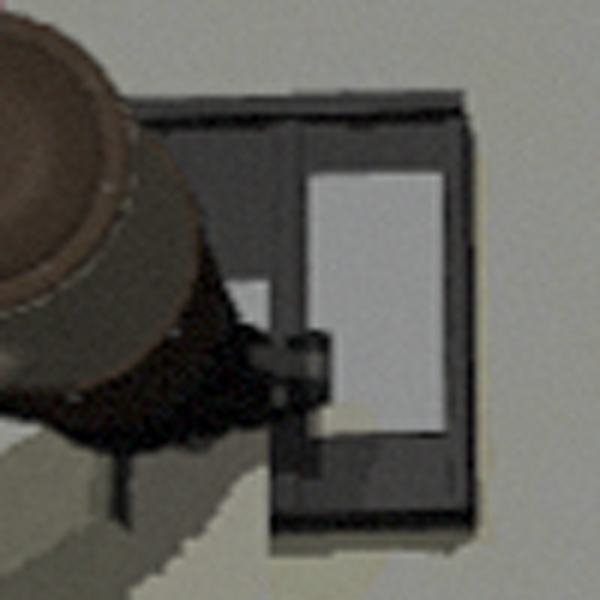

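>>> carry_out --pt "0 0 -1 0 0" --pt "0 0 -5 0 0" --pt "0 0 -15 0 0" --pt "0 0 -30 0 0" --pt "-5 0 -45 0 30" --pt "-15 0 -50 0 60" --pt "-25 0 -50 0 72" --pt "-35 0 -50 0 72" --pt "-42 0 -50 0 72" --pt "-45 0 -50 0 72"

```text
clock: 19.45
eef_pos: [0.4979, 0.1969, 0.0922]
tool_rot: [0.0, 0.999, 0.033, -0.001]
contact_force: [0.4, 0.3, 0.1]
finger_gap: 0.0725
```

```bash
python3 -c "
from h import *
s=observe();print(s['eef_pos'],s['contact_force'],s['finger_gap'])
t=cam('top'); cv2.imwrite('pics/t7.png',cv2.resize(t['img'][190:310,180:300],None,fx=5,fy=5,interpolation=2));
print([(x['confidence'],x['point'],x['region'].sum()) for x in spotter.masks_of('top','long_plate')])
"
```

```text
[0.49788406 0.19694434 0.09220044] [0.44364181 0.31773207 0.10409678] 0.0724809822367664
[(0.92, [184.6, 154.1], np.int64(1063)), (0.81, [232.5, 239.4], np.int64(542)), (0.59, [150.4, 214.3], np.int64(115)), (0.56, [209.5, 367.7], np.int64(1374))]
```

View pics/t7.png

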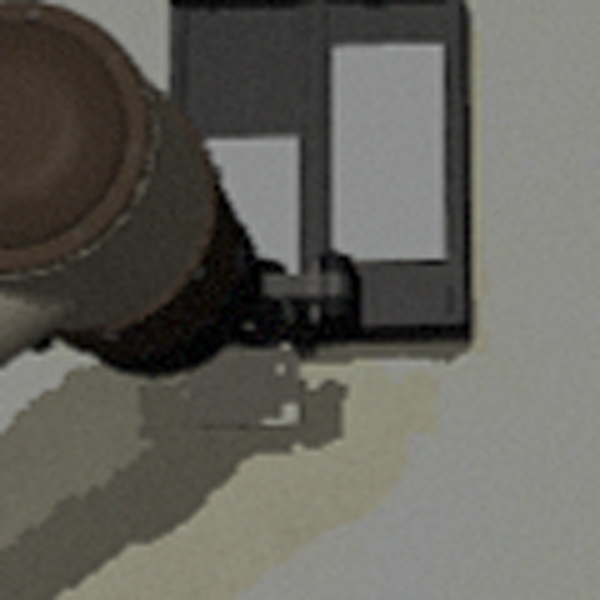

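```bash
python3 -c "
from h import *
t=cam('top')
f,b,e,r,l=[onplane(t,p,z)[0] for p,z in(((228,275.3),.066),((228,217.1),.066),((228,255.7),.063),((239.9,265),.066),((240,225),.066))]
u=np.array([np.cos(.065),np.sin(.065)]);v=np.array([-u[1],u[0]]);o=np.array([.588,.202])
for n,p in zip('fberl',(f,b,e,r,l)): print(n,p.round(4),((p[:2]-o)@u).round(4),((p[:2]-o)@v).round(4))
e=observe()['eef_pos'];print('tcp',((e[:2]-o)@u).round(4),((e[:2]-o)@v).round(4))"
```

```text
f [0.4645 0.193  0.066 ] -0.1238 -0.001
b [0.5957 0.2024 0.066 ] 0.0077 -0.0001
e [0.5085 0.1966 0.063 ] -0.0796 -0.0002
r [0.4883 0.1685 0.066 ] -0.1017 -0.027
l [0.5786 0.1743 0.066 ] -0.0112 -0.027
tcp -0.089 0.0011
```

>>> carry_out --pt "-2 1 5 0 72" --pt "-5 2 15 0 72" --pt "-8 2.5 28 0 72" --pt "-8 2.5 40 0 72" --pt "-8 2.5 50 0 72" --pt "-8 2.5 58 0 72" --pt "-8 2.5 64 0 72" --pt "-8 2.5 68 0 72" --pt "-8 2.5 70 0 72" --pt "-8 2.5 70 0 72"

```text
clock: 20.6
eef_pos: [0.4914, 0.1943, 0.0226]
tool_rot: [0.0, 0.999, 0.033, 0.0]
contact_force: [0.4, 0.3, -0.3]
finger_gap: 0.0716
```

```bash
python3 -c "
from h import *
s=observe();print(s['eef_pos'],s['contact_force'],s['finger_gap'])
d=cam('side'); a=cv2.resize(d['img'][160:235,245:345],None,fx=8,fy=8,interpolation=2)
cv2.imwrite('pics/s8.png',np.clip(a.astype(float)*1.5,0,255).astype(np.uint8))"
```

```text
[0.49144984 0.19429561 0.02255339] [ 0.3784019   0.26411567 -0.33077315] 0.07160142492629086
```

View pics/s8.png

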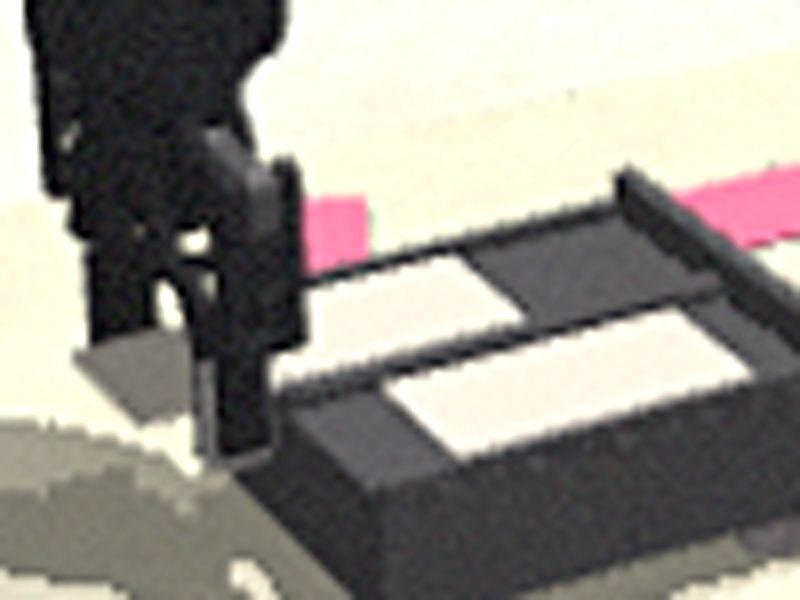

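The plate's free end is between the fingers, with the near tip at about (240,460) just below plate level. I'll lower 4 mm more, close, and then lift.

>>> carry_out --pt "0 0 2 0 72" --pt "0 0 4 0 72" --pt "0 0 4 0 65" --pt "0 0 4 0 58" --pt "0 0 4 0 53" --pt "0 0 4 0 48" --pt "0 0 4 0 40" --pt "0 0 4 0 40" --pt "0 0 4 0 40" --pt "0 0 4 0 40"

```text
clock: 21.65
eef_pos: [0.4915, 0.1943, 0.0189]
tool_rot: [-0.0, 0.999, 0.033, 0.0]
contact_force: [-2.0, 0.2, 3.8]
finger_gap: 0.0477
```

>>> carry_out --pt "0 0 -2 0 40" --pt "0 0 -5 0 40" --pt "0 0 -10 0 40" --pt "0 0 -18 0 40" --pt "0 0 -28 0 40" --pt "0 0 -40 0 40" --pt "0 0 -52 0 40" --pt "0 0 -60 0 40" --pt "0 0 -65 0 40" --pt "0 0 -67 0 40"

```text
clock: 22.65
eef_pos: [0.4916, 0.1944, 0.0864]
tool_rot: [-0.0, 0.999, 0.033, 0.0]
contact_force: [0.1, -0.0, -1.0]
finger_gap: 0.0476
```

```bash
python3 -c "
from h import *
s=observe();print(s['eef_pos'],s['contact_force'],s['finger_gap'],s['moment'])
d=cam('side'); t=cam('top')
a=cv2.resize(d['img'][110:230,225:345],None,fx=5,fy=5,interpolation=2); b=cv2.resize(t['img'][180:300,190:230+36],None,fx=5,fy=5,interpolation=2)
cv2.imwrite('pics/s9.png',np.clip(np.hstack([a,b])[:,:800].astype(float)*1.4,0,255).astype(np.uint8))
for n in('side','top'): print([(x['confidence'],x['point'],x['region'].sum()) for x in spotter.masks_of(n,'long_plate')])"
```

```text
[0.49157647 0.19442092 0.08640372] [ 0.08015045 -0.02564106 -0.96271566] 0.04755289457023284 [-0.02675011  0.01568844 -0.0036185 ]
[(0.83, [287.3, 175.8], np.int64(382)), (0.7, [284.0, 187.8], np.int64(188)), (0.68, [345.4, 183.2], np.int64(254)), (0.58, [173.7, 247.1], np.int64(629))]
[(0.72, [393.1, 234.0], np.int64(6741)), (0.66, [211.4, 369.1], np.int64(1293)), (0.64, [229.3, 223.9], np.int64(440)), (0.62, [153.9, 214.1], np.int64(202))]
```

View pics/s9.png

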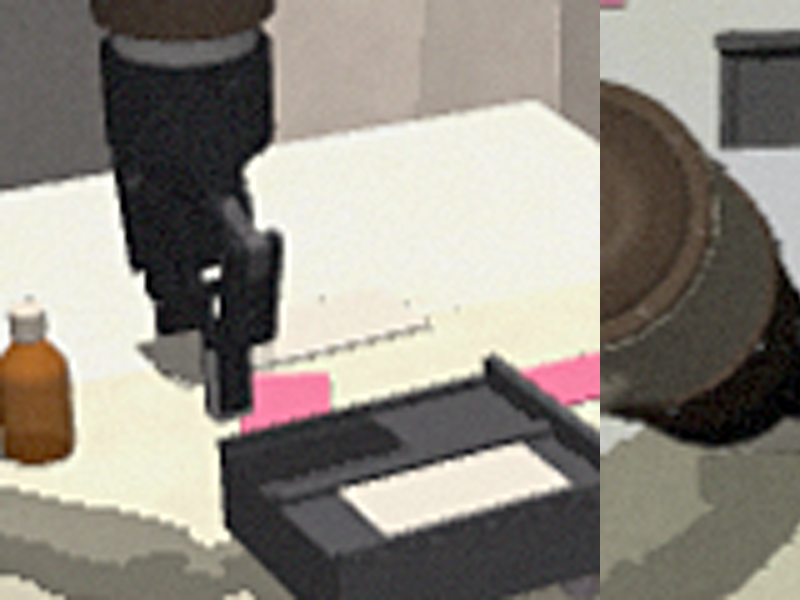

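The plate is lifted flat: it shows as a level white sheet at about (290,340), the block's left lane is empty, and the fingers are under its edges. All 12 views are now used, so I'll rely on numbers. Next is the carry to the pan, keeping the same heading and placing the plate about 6 mm towards the gripper side so the fingers clear the pan rim.

>>> carry_out --pt "1 8 -2 0 40" --pt "3 25 -5 0 40" --pt "6 50 -8 0 40" --pt "9 80 -10 0 40" --pt "12 110 -10 0 40" --pt "16 140 -10 0 40" --pt "19 170 -10 0 40" --pt "22 200 -10 0 40" --pt "26 230 -10 0 40" --pt "29 260 -10 0 40"

```text
clock: 23.85
eef_pos: [0.5371, -0.0651, 0.0954]
tool_rot: [0.0, 0.999, 0.033, -0.0]
contact_force: [0.8, 0.2, -1.4]
finger_gap: 0.0482
```

>>> carry_out --pt "3 28 0 0 40" --pt "6 54 0 0 40" --pt "9 76 0 0 40" --pt "11 94 0 0 40" --pt "12 106 0 0 40" --pt "13.5 113 0 0 40" --pt "13.5 116 2 0 40" --pt "13.5 117 5 0 40" --pt "13.5 117 8 0 40" --pt "13.5 117 10 0 40"

```text
clock: 24.85
eef_pos: [0.5581, -0.1786, 0.0852]
tool_rot: [-0.0, 0.999, 0.033, -0.0]
contact_force: [0.5, 0.5, -1.1]
finger_gap: 0.0479
```

```bash
cat > pl.py <<'E'
from h import *
s=observe();print(s['eef_pos'],s['contact_force'],s['finger_gap'],s['clock'])
e=s['eef_pos'];u=np.array([np.cos(.065),np.sin(.065)]);v=np.array([-u[1],u[0]])
z=e[2]+.0436+.003
for n in("top","side"):
    d=cam(n); c=np.r_[e[:2]+.039*u,z]; q=[np.r_[c[:2]+a*u+b*v,z] for a,b in((-.065,-.025),(.065,-.025),(.065,.025),(-.065,.025))]
    print(n,"expected centre px",proj(d,c).round(1),"corners",proj(d,q).round(1).tolist())
    for x in spotter.masks_of(n,"long_plate")[:3]:
        c2=max(cv2.findContours(x["region"].astype(np.uint8),0,2)[0],key=cv2.contourArea)
        print(round(x["confidence"],2),np.round(x["point"],1),int(x["region"].sum()),cv2.approxPolyDP(cv2.convexHull(c2),3,True)[:,0].tolist())
E
python3 pl.py
```

```text
[ 0.55808892 -0.17855046  0.08517152] [ 0.451973    0.53069925 -1.07817081] 0.04788895425438701 24.85
top expected centre px [[401.2 215.4]] corners [[414.9, 245.2], [411.0, 185.7], [387.7, 186.3], [391.0, 245.8]]
0.65 [207.3 361.3] 496 [[186, 360], [191, 352], [243, 367], [196, 366]]
0.53 [400.6 245.1] 128 [[392, 240], [400, 238], [414, 244], [393, 245]]
side expected centre px [[390.  247.2]] corners [[368.4, 263.5], [426.3, 244.3], [409.7, 232.3], [353.2, 250.1]]
0.88 [400.9 247.7] 638 [[426, 244], [397, 254], [404, 233], [410, 232]]
0.86 [173.8 244.4] 662 [[182, 229], [184, 258], [163, 260], [162, 233]]
0.6 [280.6 189.8] 208 [[290, 185], [289, 192], [273, 195], [275, 184]]
```

In both cameras the plate corners match the prediction within about 1 px. The predicted plate centre is about 6.5 mm from the pan centre. Lowering now.

>>> carry_out --pt "0 0 2 0 40" --pt "0 0 6 0 40" --pt "0 0 11 0 40" --pt "0 0 17 0 40" --pt "0 0 23 0 40" --pt "0 0 28 0 40" --pt "0 0 32 0 40" --pt "0 0 35 0 40" --pt "0 0 37 0 40" --pt "0 0 38 0 40"

```text
clock: 26.05
eef_pos: [0.5584, -0.1792, 0.0475]
tool_rot: [0.0, 0.999, 0.033, -0.0]
contact_force: [0.1, -0.7, -0.2]
finger_gap: 0.0478
```

>>> carry_out --pt "0 0 0.3 0 40" --pt "0 0 0.6 0 40" --pt "0 0 0.9 0 40" --pt "0 0 1.2 0 40" --pt "0 0 1.5 0 40" --pt "0 0 1.8 0 40" --pt "0 0 2 0 40" --pt "0 0 2 0 40" --pt "0 0 2 0 40" --pt "0 0 2 0 40"

```text
clock: 27.05
eef_pos: [0.5584, -0.1792, 0.0456]
tool_rot: [0.0, 0.999, 0.033, -0.0]
contact_force: [1.2, -0.9, -0.5]
finger_gap: 0.0477
```

>>> carry_out --pt "0 0 0.3 0 40" --pt "0 0 0.6 0 40" --pt "0 0 0.9 0 40" --pt "0 0 1.2 0 40" --pt "0 0 1.5 0 40" --pt "0 0 1.5 0 40" --pt "0 0 1.5 0 40" --pt "0 0 1.5 0 40" --pt "0 0 1.5 0 40" --pt "0 0 1.5 0 40"

```text
clock: 28.05
eef_pos: [0.5583, -0.1792, 0.0441]
tool_rot: [-0.0, 0.999, 0.033, -0.0]
contact_force: [0.3, -0.4, 0.1]
finger_gap: 0.048
```

>>> carry_out --pt "0 0 0.3 0 40" --pt "0 0 0.6 0 40" --pt "0 0 0.9 0 40" --pt "0 0 1.2 0 40" --pt "0 0 1.5 0 40" --pt "0 0 1.5 0 40" --pt "0 0 1.5 0 40" --pt "0 0 1.5 0 40" --pt "0 0 1.5 0 40" --pt "0 0 1.5 0 40"

```text
clock: 29.05
eef_pos: [0.5584, -0.1792, 0.0426]
tool_rot: [0.0, 0.999, 0.033, 0.0]
contact_force: [-0.0, -0.6, -0.7]
finger_gap: 0.0476
```

>>> carry_out --pt "0 0 0.3 0 40" --pt "0 0 0.6 0 40" --pt "0 0 0.9 0 40" --pt "0 0 1.2 0 40" --pt "0 0 1.2 0 40" --pt "0 0 1.2 0 40" --pt "0 0 1.2 0 40" --pt "0 0 1.2 0 40" --pt "0 0 1.2 0 40" --pt "0 0 1.2 0 40"

```text
clock: 30.05
eef_pos: [0.5584, -0.1792, 0.0417]
tool_rot: [0.0, 0.999, 0.033, 0.0]
contact_force: [-2.6, 0.6, 5.0]
finger_gap: 0.0483
```

Contact at 5 N, very close to the predicted height. Releasing, then retreating upwards.

>>> carry_out --pt "0 0 0 0 55" --pt "0 0 0 0 60" --pt "0 0 0 0 70" --pt "0 0 0 0 80" --pt "0 0 0 0 80" --pt "0 0 0 0 80" --pt "0 0 0 0 80" --pt "0 0 0 0 80" --pt "0 0 0 0 80" --pt "0 0 0 0 80"

```text
clock: 31.05
eef_pos: [0.5584, -0.1792, 0.0414]
tool_rot: [-0.0, 0.999, 0.033, 0.0]
contact_force: [0.2, 0.2, -0.8]
finger_gap: 0.0802
```

>>> carry_out --pt "0 0 -2 0 80" --pt "0 0 -6 0 80" --pt "0 0 -14 0 80" --pt "0 0 -26 0 80" --pt "0 0 -42 0 80" --pt "0 0 -60 0 80" --pt "-15 0 -80 0 80" --pt "-40 0 -100 0 80" --pt "-70 0 -110 0 80" --pt "-90 0 -110 0 80"

```text
clock: 32.05
eef_pos: [0.4682, -0.1853, 0.1544]
tool_rot: [0.0, 0.999, 0.033, 0.002]
contact_force: [0.6, -0.4, -0.3]
finger_gap: 0.0799
```

```bash
python3 - <<'E'
from h import *
s=observe();print(s['eef_pos'],s['contact_force'],s['finger_gap'],s['clock'])
u=np.array([np.cos(.065),np.sin(.065)]);v=np.array([-u[1],u[0]]);c0=np.array([.5584,-.1792])+.039*u
for n in("top","side"):
    d=cam(n); print(n,"expected",proj(d,[np.r_[c0+a*u+b*v,.088] for a,b in((-.065,-.025),(.065,-.025),(.065,.025),(-.065,.025))]).round(1).tolist(),"centre",proj(d,np.r_[c0,.088]).round(1))
    for q in("long_plate","short_plate"):
      for x in spotter.masks_of(n,q)[:4]:
        c2=max(cv2.findContours(x["region"].astype(np.uint8),0,2)[0],key=cv2.contourArea)
        print(q,round(x["confidence"],2),np.round(x["point"],1),int(x["region"].sum()),cv2.approxPolyDP(cv2.convexHull(c2),3,True)[:,0].tolist(), onplane(d,x["point"],.088)[0].round(3))
E
```

```text
[ 0.46822799 -0.18527779  0.15438605] [ 0.61156427 -0.41550738 -0.25957251] 0.07987007609543015 32.05
top expected [[411.6, 248.9], [408.0, 191.5], [385.5, 192.1], [388.7, 249.5]] centre [[398.4 220.2]]
long_plate 0.94 [184.9 155.7] 1056 [[178, 130], [197, 133], [192, 181], [174, 179]] [0.729 0.305 0.088]
long_plate 0.8 [211.  366.6] 1402 [[188, 354], [242, 364], [240, 384], [233, 386], [185, 374]] [0.269 0.211 0.088]
long_plate 0.77 [398.1 204.5] 474 [[405, 192], [409, 213], [388, 211], [386, 194]] [ 0.633 -0.176  0.088]
long_plate 0.56 [169.8 223.3] 1093 [[151, 208], [198, 226], [192, 243], [146, 224]] [0.572 0.325 0.088]
short_plate 0.62 [259.  221.4] 958 [[267, 199], [269, 239], [247, 242], [247, 200]] [0.583 0.13  0.088]
side expected [[367.5, 283.6], [424.2, 263.8], [408.0, 251.3], [352.7, 269.8]] centre [[388.7 266.7]]
long_plate 0.9 [386.4 266.2] 1071 [[423, 262], [370, 283], [355, 271], [407, 251]] [ 0.594 -0.173  0.088]
long_plate 0.64 [171.9 245.8] 694 [[181, 228], [185, 257], [162, 261], [162, 232]] [0.242 0.076 0.088]
long_plate 0.63 [357.4 183.9] 83 [[363, 182], [350, 187], [355, 178]] [0.72  0.164 0.088]
long_plate 0.53 [280.1 186.3] 166 [[290, 184], [289, 191], [273, 194], [274, 185]] [0.543 0.234 0.088]
short_plate 0.56 [303.  210.5] 145 [[311, 212], [300, 215], [293, 208], [307, 204]] [0.542 0.097 0.088]
short_plate 0.47 [375.9 301.4] 6604 [[313, 275], [362, 264], [415, 268], [443, 300], [443, 314], [343, 340], [313, 289]] [ 0.521 -0.257  0.088]
short_plate 0.22 [293.6 212.7] 1539 [[270, 197], [302, 190], [313, 232], [300, 241], [293, 239], [270, 215]] [0.519 0.097 0.088]
```

```bash
python3 -c "
from h import *
print(close_job(),observe()['contact_force'],observe()['clock'])"
```

```text
the job is handed in; nothing more can be done
the job is handed in; nothing more can be done
```

I slid the long white plate about 58 mm along its lane with 4 to 6 N of press, so it stuck out about 44 mm over the open edge. I then gripped it there by its sides, lifted it flat, laid it on the pan at about 5 N, let go and backed off. The job was handed in at about 32 s, and it reports no verdict.

**Last checks**
- **Plate on the pan:** after release, its side-view corners were within about 2.5 px of the prediction for lying flat at pan height. Its centre is about 6 mm from the pan's centre; I chose that offset so the fingers would clear the pan rim.
- **Short plate:** it is still at its starting place in the top view, within about 2 px.
- **Robot:** the gripper was clear, with no force on it beyond the noise (under 1 N).

**What disagreed or was not checked**
- **Fingertip height:** with the fingers shut, the tip sat about 22 mm higher than the reported tool position. I found both contacts by force instead.
- **Top view of the plate:** after release, the gripper hid part of the plate, so only its far end was confirmed there.
- **Finger opening:** it read 47.6 to 48.3 mm on the 50 mm wide plate.
- **Bystanders:** I did not measure the bottle, jar and weight again at the end; no move came near them.

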